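Send the watch under the case press past its spring catch

TASK

The watch is waiting on the slide of the case press. Press the red spring catch down and, keeping it down so that it does not drop into the middle notch, push the slide by its blue tab all the way in under the press head, then move clear so that the catch springs up and locks the slide in. Do not touch or lift the watch, and leave everything else on the bench where it is.

Things in the scene. Friction and masses are not known exactly. Their poses are not given: they have to be found in the camera images.
- press: grey bench press for closing watch cases, fixed; foot plate 335 x 150 mm, at one end a column with an overhanging head. Origin: on the bench, on the rail's centre line, under the middle of the slide when fully out. x: the way the slide is pushed in, towards the column (head from x = 81 mm on, its underside 176 mm up, press 299 mm tall); z up; the catch is on the -y side, facing the robot
- slide (a joint): aluminium slide on the rail, 160 x 96 mm, top 32 mm above the bench. Value in m: 0 to 0.0015 at the start (fully out, locked, 2 mm play), 0.072 at its end stop. 2 N friction; stays where left. Notches in its edge take the catch's nose: the start notch and a middle one, over the nose at 0.034 to 0.038. Beyond 0.069 its tail is past the nose: a free catch springs up behind it
- catch (a joint): the spring catch. Value in m: 0 = up (locking), 0.008 = fully down on its stop. The nose clears the slide at 0.005; pressing takes 3 N at first, 7 N fully down. Let go, it springs up into whichever notch is above the nose, or, between notches, rests against the slide's underside at 0.005
- catch_pad (a point): point on top of the red ribbed pad of the catch; moves with the catch. The level pad is 85 mm long along the press's x and 34 mm wide (point in mid width), top 45 mm above the bench when up, 37 mm fully down. From this point it runs 27 mm to -x and 58 mm to +x. At the start the point is 22 mm behind the tab's rear face. The slide beside it is lower (32 mm) than the pressed pad
- tab_face (a point): middle of the part of the blue upright tab that overhangs the pad, on its flat rear face (the one to push, facing the press's -x); moves with the slide. The tab is 6 mm thick; this part is 34 mm wide and reaches from 49 to 79 mm above the bench, so it passes over the raised pad. A fingertip standing on the pad behind the tab pushes the tab with its side
- die_seat (a point): floor of the round recess of the white lower die on the slide, in which the watch lies: 43 mm across, 5 mm deep, floor 40 mm above the bench, on the rail's centre line, 98 mm ahead of the tab's rear face; z up; moves with the slide
- watch_center (a point): middle of the steel watch head, 40 mm across and 11.5 mm thick, lying loose, back upwards, in the lower die
- loupe_a: black eye loupe standing on its wide rim, 43 mm across, 42 mm tall, near the press on the robot's side; origin at the middle of its underside
- loupe_b: second black eye loupe, the same size, beyond the press; origin at the middle of its underside
- tweezers: steel tweezers lying flat, 120 mm long, 6 mm high, beyond the press; origin on the bench near the middle of its length
- blower: black rubber dust blower standing upright, 60 mm across, 94 mm tall with its red nozzle, behind the tail end of the press; origin at the middle of its underside
- driver: small yellow and steel watch screwdriver lying flat, 100 mm long, 11 mm thick, near the tail end of the press; origin on the bench near the middle of its length
- dish: round white parts dish, 72 mm across, 14 mm high; origin at the middle of its underside
- driver_stand: round screwdriver stand, 100 mm across, 110 mm tall with its coloured screwdrivers, beyond the press; origin at the middle of its underside
- oil_cups: round wooden block with four coloured oil cups, 60 mm across, 19 mm high, right of the press; origin at the middle of its underside
Things that resemble listed ones, but are neither listed nor needed, are in the scene too. Of the things shaped like the part that bears watch_center, the bare steel one is meant.

How it is judged:
On the way, in this order (a step that is already met when the one before it is completed fails the run):
1. the spring catch is pressed down clear of its notch with the slide still out (value of joint catch above 0.005 m and value of joint slide below 0.005 m), for 0.02 s.
2. the slide is past the middle notch, the catch still down (value of joint catch above 0.004 m and value of joint slide above 0.041 m), for 0.02 s.
At the end, for the whole second after the job is handed in: The slide is fully in (0.069 m or more of its 0.072 m) and at rest, the catch has sprung up behind it (within 1.5 mm of its top), and the watch lies seated in its die, within 4 mm of the centre (value of joint slide above 0.069 m and value of joint catch below 0.0015 m and velocity of joint slide below 0.01 m/s and z of watch_center in the frame of die_seat between 0.003 and 0.009 m and horizontal distance between watch_center and die_seat below 0.004 m); the robot touches nothing.
It fails at once if the catch is let up into the middle notch (value of joint slide between 0.015 and 0.06 m and value of joint catch below 0.0035 m).
It fails at once if the watch is touched by the fingers (contact force between the fingers and watch above 0.5 N).
It fails at once if the watch is lifted or knocked out of its die (z of watch_center in the frame of die_seat above 0.011 m or horizontal distance between watch_center and die_seat above 0.008 m).
It fails at once if a loupe, the tweezers, the blower, the screwdriver, the dish, the screwdriver stand or the oil cups are moved by more than 20 mm (distance of any of loupe_a, loupe_b, tweezers, blower, driver, dish, driver_stand, oil_cups from where it was at the start of the episode above 0.02 m).
It also fails if it takes over 40 s, if anything falls off the work surface, if the arm or the gripper's body presses on something with over 40 N, if the wrist force passes 120 N, or if a joint passes its speed limit or range.

ROBOT

A 7-joint arm with a two-finger parallel gripper is mounted at the origin on the work surface. World frame = base frame: x ahead of the robot, y to its left, z up, the work surface at z = 0. Lengths are in m, angles in rad, forces in N, time in s.
With the tool pointing down it reaches from about 0.425 to 0.925 m from the base axis. Payload 6.8 kg.
Tool frame: the origin (TCP) lies midway between the tips of the shut fingers; the grasp point (between the pads) lies 19 mm behind it (grip_point_offset is the z of the grasp point in the tool frame, in m); z points along the fingers, y is the line along which they close (so a half turn about z gives the same grasp; the last joint's range is limited). The gripper opens to 88 mm and grips with 3 to 60 N. Pads are 20 mm wide; open, the fingers measure 115 mm over their backs; the gripper's body (75 mm by 178 mm) begins 61 mm behind the grasp point.
Start: joints at [0.994, 0.477, 0.022, 1.555, -0.011, 1.109, -0.083], TCP at [0.305, -0.602, 0.223] pointing down, gripper open.
Joint ranges: [-2.96, 2.96], [-0.34, 2.1], [-1.41, 1.46], [0.24, 2.44], [-1.37, 4.51], [0.17, 1.92], [-2.96, 2.96]. Speed limits (rad/s): [2.39, 2.39, 3.14, 3.14, 3.14, 3.14, 3.14].

INTERFACE

Orientations are given as a unit quaternion [x, y, z, w].
In Python, from station import * gives the robot as it stands.
- The arm moves only by the tool send_rows, never from a script. Its argument "motion" is a list of rows, each a list of 3 entries, a list of its own where there are three numbers: the shift along the tool's x, y, z in m, then the turn, a rotation vector about the tool's x, y, z in degrees, then the opening, from -1 (shut) to 1 (fully open). In form: [[[dx, dy, dz], [rx, ry, rz], jaw], ...]. A call has 1 to 5 rows; each row is the pose to reach, as a shift and turn from the pose commanded when the call began, along the tool's axes at that moment; what a row does not reach only later rows make up. A row lasts 1/12 s, in which the tool goes at most 41.7 mm and 7.16 degrees, less where a joint would pass 70% of its speed; a pose out of reach is approached as far as the arm can. A call with a gripper value outside its range is refused whole. The fingers move at their own pace and stop on an object; "grip_force" is the grip in N (left out, the last holds). Time passes only in rows, so rows that repeat a pose let the fingers close. It gives the time, the measured TCP pose, the force, the opening and the grip force at its end, in the units of the state.
- state(): the state, without advancing time (a new reading comes with each control period).
- snapshot(name): name is "scene" or "top" or "wrist"; returns (picture, depth): 384x512x3 uint8, red, green, blue; 384x512 float32, m along the optical axis (not along the pixel's ray), 0 where there is no reading.
- get_calibration(name): a dict with "camera_matrix" (3x3 intrinsics, pixels), "rvec" (rotation vector, rad) and "tvec" (3), from world to camera coordinates, as OpenCV has them. Camera axes: x right, y down, z forward; pixel columns grow to the right and rows downward; lengths in m; the calibration is good to about 2 mm. The wrist camera is an equidistant fisheye: a pixel r from the principal point sees the ray r / f radians off the axis. A picture is of the moment at which its call begins: read the wrist's pose just before it. get_calibration takes no time and is no camera call; for the wrist camera it gives the pose at the moment of the call.
- hand_in(): hands the job in; it is judged then, once.
Trained networks look in the newest picture that a camera, given by its name, has taken for a name from the list of things; names that differ only in an ending like _2 or _b are one class to them, and where a whole thing is asked for, a point or a joint stands for the part that bears it (a point fixed in the world has none). Each returns a list of dicts, best first, with "p" (0 to 1); they miss things now and then, are a little off and sometimes report something else, mostly with a low value. They report only what shows in the picture. A call takes as long as a camera call. They do not tell look-alikes from the thing itself.
- spot_in(camera, thing): "at" ([x, y, z] in m, in the coordinates of the camera as it stood for that picture, good to about 4 mm: the middle of the surface that is visible of it).
The state is a dict: "t": time; "joint_pos": joint angles; "joint_velocities": joint speeds; "joint_torque": joint torques, N m; "tool_pos": TCP position; "tool_rot": TCP orientation; "ft_force": force on the tool from outside, world axes, zero at the start; "ft_torque": the same for the moment, N m; "opening": opening from 0.0 (shut) to 1.0 (fully open); "grip_force": force on a finger pad.
Only numpy, scipy, OpenCV 4.12 (cv2) and the standard library are available. Lean on these libraries where they do the work, as an engineer would, in place of code of your own. Each camera call takes 0.05 s, during which the arm holds its last target. There are 200 camera calls.

## Working session

There is one attempt and no reset: what is moved stays moved. The work goes in short steps, Python scripts to look and compute and a tool call to move; the robot and the scene stay as the last step left them, time stands still between calls to the robot, and variables do not carry over. Pictures are saved under pics/ and viewed, at most 10 in all, crops included, and the job is handed in when it is done.

Besides the shell and the picture viewer there is one more tool, called after "Emit:" as a command line: name --argument value ..., lists and objects as JSON in quotes. send_rows: Moves the arm, as the interface text tells. Its arguments: {"type":"object","properties":{"motion":{"type":"array"},"grip_force":{"type":"number"}},"required":["motion"]}

```bash
mkdir -p pics
cat > h.py <<'E'
from station import *
import numpy as np, cv2
def w(cam,p):
    c=get_calibration(cam);R=cv2.Rodrigues(np.array(c["rvec"],float))[0]
    return R.T@(np.array(p)-np.array(c["tvec"]).ravel())
E
python3 - <<'E'
from h import *
ims=[]
for cam in("top","scene"):
    im,d=snapshot(cam); np.save(cam+"_d.npy",d); np.save(cam+"_i.npy",im)
    cv2.imwrite(f"pics/{cam}1.png",cv2.cvtColor(im,cv2.COLOR_RGB2BGR))
    for th in("press","catch_pad","tab_face","die_seat","watch_center","loupe_a","blower","driver"):
        for r in spot_in(cam,th)[:3]: print(cam,th,round(r["p"],2),w(cam,r["at"]).round(3))
s=state();print(s["tool_pos"],s["tool_rot"],s["t"])
E
```

```text
top press 0.66 [ 0.565 -0.076  0.032]
top press 0.26 [0.562 0.006 0.033]
top tab_face 0.56 [0.561 0.005 0.031]
top die_seat 0.64 [0.558 0.006 0.035]
top die_seat 0.51 [ 0.563 -0.074  0.033]
top watch_center 0.88 [ 0.577 -0.042  0.05 ]
top watch_center 0.86 [0.491 0.216 0.013]
top watch_center 0.77 [0.345 0.053 0.014]
top loupe_a 0.83 [0.729 0.072 0.03 ]
top loupe_a 0.72 [ 0.381 -0.029  0.035]
top blower 0.72 [0.592 0.189 0.045]
top blower 0.56 [0.386 0.143 0.007]
top driver 0.69 [0.385 0.141 0.01 ]
scene press 0.7 [ 0.615 -0.105  0.04 ]
scene catch_pad 0.77 [0.491 0.037 0.044]
scene tab_face 0.93 [0.574 0.    0.032]
scene die_seat 0.91 [0.575 0.002 0.032]
scene watch_center 0.8 [ 0.559 -0.32   0.008]
scene watch_center 0.67 [0.502 0.214 0.005]
scene watch_center 0.65 [0.35  0.047 0.003]
scene loupe_a 0.72 [0.743 0.067 0.027]
scene loupe_a 0.72 [0.577 0.    0.033]
scene loupe_a 0.64 [ 0.39  -0.029  0.022]
scene blower 0.64 [ 0.662 -0.239  0.011]
scene blower 0.56 [0.61  0.189 0.043]
scene blower 0.47 [ 0.74  -0.079  0.037]
scene driver 0.39 [0.395 0.14  0.006]
scene driver 0.27 [ 0.583 -0.049  0.052]
[ 0.30499529 -0.60219065  0.22266571] [9.72657578e-01 2.32243913e-01 1.85484049e-05 1.35941145e-05] 0.9
```

View pics/top1.png

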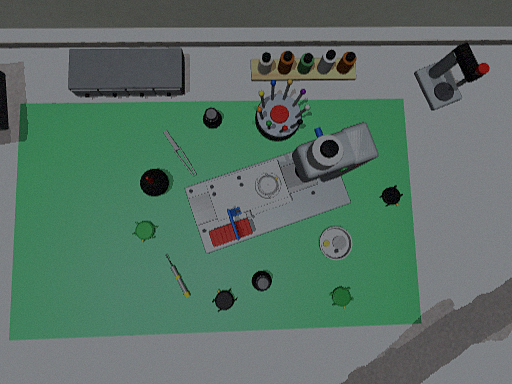

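View pics/scene1.png

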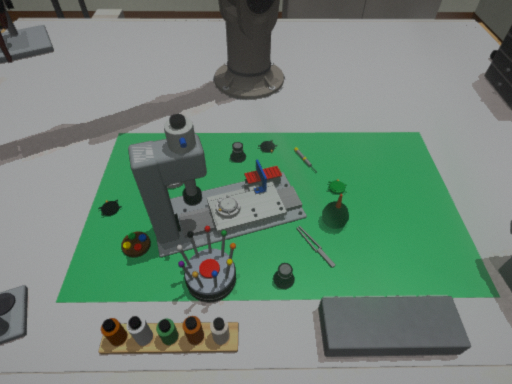

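Top: red pad around (232,232), blue tab around (235,222), watch at (268,184), and the press axis runs up and to the right, towards world −y. Scene: pad at (262,176), blue tab at (262,178), and the loupe on the robot's side at (238,150). Next I'll fit the pad, tab and watch geometrically.

```bash
cat >> h.py <<'E'
def cloud(cam,d):
    c=get_calibration(cam);K=np.array(c["camera_matrix"]);v,u=np.indices(d.shape)
    P=np.stack([(u-K[0,2])/K[0,0]*d,(v-K[1,2])/K[1,1]*d,d],-1)
    R=cv2.Rodrigues(np.array(c["rvec"],float))[0]
    return (P-np.array(c["tvec"]).ravel())@R
E
python3 - <<'E'
from h import *
for cam in("top","scene"):
    im=np.load(cam+"_i.npy").astype(int);d=np.load(cam+"_d.npy");W=cloud(cam,d)
    r,g,b=im[...,0],im[...,1],im[...,2]
    roi=(abs(W[...,0]-.52)<.08)&(abs(W[...,1]-.03)<.1)&(d>0)
    red=roi&(r>110)&(g<70)&(b<80)&(abs(W[...,2]-.045)<.012)
    P=W[red];print(cam,"red",len(P),P.mean(0).round(4),"z",np.percentile(P[:,2],[10,50,90]).round(4))
    (cx,cy),sz,a=cv2.minAreaRect((P[:,:2]*1000).astype(np.float32));print(cx,cy,sz,a,cv2.boxPoints(((cx,cy),sz,a)).round(1).tolist())
    bl=roi&(b>r+50)&(b>g+30);P=W[bl];print("blue",len(P),P.mean(0).round(4),P.min(0).round(3),P.max(0).round(3))
    T=P[P[:,2]>.06]; print(np.c_[T*1000].round(0)[:40:2].tolist())
# slide/foot axis: plate points z~32mm & foot plate edge
im=np.load("top_i.npy");d=np.load("top_d.npy");W=cloud("top",d)
m=(W[...,2]>.005)&(W[...,2]<.04)&(abs(W[...,0]-.57)<.13)&(abs(W[...,1]+.03)<.2)&(im.min(-1)>80)
n,l,s,c=cv2.connectedComponentsWithStats(m.astype(np.uint8));k=1+s[1:,4].argmax()
P=W[l==k];print(cv2.minAreaRect((P[:,:2]*1000).astype(np.float32)))
E
```

```text
top red 490 [0.4828 0.0378 0.0453] z [0.0437 0.0453 0.0469]
483.94329833984375 33.72541046142578 (31.92322540283203, 83.10687255859375) 17.84071159362793 [[456.0, 68.4000015258789], [481.5, -10.699999809265137], [511.8999938964844, -0.8999999761581421], [486.3999938964844, 78.19999694824219]]
blue 136 [0.5099 0.0263 0.0629] [0.47  0.013 0.03 ] [0.536 0.039 0.082]
[[529.0, 37.0, 80.0], [528.0, 37.0, 79.0], [526.0, 39.0, 78.0], [526.0, 35.0, 79.0], [524.0, 35.0, 78.0], [522.0, 37.0, 77.0], [522.0, 33.0, 77.0], [520.0, 35.0, 78.0], [518.0, 35.0, 78.0], [518.0, 31.0, 80.0], [516.0, 33.0, 80.0], [514.0, 35.0, 80.0], [512.0, 33.0, 78.0], [512.0, 29.0, 77.0], [510.0, 31.0, 79.0], [508.0, 33.0, 77.0], [508.0, 29.0, 81.0], [506.0, 29.0, 81.0], [504.0, 31.0, 79.0], [504.0, 28.0, 77.0]]
scene red 237 [0.487  0.0358 0.044 ] z [0.0427 0.0439 0.0456]
487.3663330078125 33.38133239746094 (32.80097198486328, 82.55399322509766) 17.855222702026367 [[459.1000061035156, 67.5999984741211], [484.3999938964844, -10.899999618530273], [515.5999755859375, -0.8999999761581421], [490.29998779296875, 77.69999694824219]]
blue 75 [0.5158 0.0261 0.0589] [0.475 0.012 0.033] [0.538 0.037 0.08 ]
[[475.0, 17.0, 79.0], [477.0, 17.0, 77.0], [481.0, 20.0, 78.0], [484.0, 20.0, 78.0], [486.0, 22.0, 77.0], [491.0, 22.0, 78.0], [494.0, 24.0, 78.0], [499.0, 24.0, 79.0], [501.0, 26.0, 78.0], [503.0, 26.0, 77.0], [507.0, 28.0, 78.0], [509.0, 28.0, 76.0], [511.0, 28.0, 76.0], [515.0, 33.0, 79.0], [517.0, 33.0, 79.0], [520.0, 33.0, 78.0], [523.0, 32.0, 78.0], [525.0, 32.0, 77.0], [527.0, 37.0, 79.0], [530.0, 37.0, 79.0]]
((561.8297729492188, -49.501708984375), (148.79608154296875, 332.7364501953125), 17.617605209350586)
```

```bash
cat >> h.py <<'E'
from scipy.spatial.transform import Rotation as Ro
A=np.deg2rad(17.8);PX=np.array([np.sin(A),-np.cos(A),0]);PY=np.array([np.cos(A),np.sin(A),0])
PAD=np.array([.481,.048,.045])
RT=Ro.from_matrix(np.c_[-PX,PY,[0,0,-1]])
def need(t):
    s=state();R=Ro.from_quat(s["tool_rot"]);p=np.array(s["tool_pos"])
    print("shift",(R.inv().apply(np.array(t)-p)).round(4),"turn",(R.inv()*RT).as_rotvec(degrees=True).round(2),"t",s["t"],"F",np.round(s["ft_force"],1),"pos",p.round(4),"open",s["opening"])
    d=p-PAD;print("press-rel to pad: x %.1f y %.1f z %.1f mm"%(d@PX*1e3,d@PY*1e3,p[2]*1e3))
E
python3 - <<'E'
from h import *
need([.40,-.30,.22]);need([.42,-.05,.22]);need(PAD+[0,0,.175])
E
```

```text
shift [ 0.2213 -0.2267  0.0027] turn [  0.     0.   -80.94] t 0.9 F [ 0.4 -0.7  0.9] pos [ 0.305  -0.6022  0.2227] open 0.9989552893620319
press-rel to pad: x 565.3 y -366.3 z 222.7 mm
shift [ 0.3521 -0.4407  0.0027] turn [  0.     0.   -80.94] t 0.9 F [ 0.4 -0.7  0.9] pos [ 0.305  -0.6022  0.2227] open 0.9989552893620319
press-rel to pad: x 565.3 y -366.3 z 222.7 mm
shift [ 0.4508 -0.5005  0.0027] turn [  0.     0.   -80.94] t 0.9 F [ 0.4 -0.7  0.9] pos [ 0.305  -0.6022  0.2227] open 0.9989552893620319
press-rel to pad: x 565.3 y -366.3 z 222.7 mm
```

Emit:
send_rows --motion '[[[0.22, -0.226, 0], [0, 0, -35], -1], [[0.22, -0.226, 0], [0, 0, -35], -1], [[0.22, -0.226, 0], [0, 0, -35], -1], [[0.22, -0.226, 0], [0, 0, -35], -1], [[0.22, -0.226, 0], [0, 0, -35], -1]]'

```text
t: 1.32
tool_pos: [0.3675, -0.4015, 0.2229]
tool_rot: [0.856, 0.517, 0.0, 0.0]
ft_force: [0.5, 0.7, 0.0]
opening: 0.66
grip_force: 0.0
```

Run:
```python
from h import *
need([.40,-.30,.22]);need([.42,-.05,.22]);need(PAD+[0,0,.175])
```

```text
shift [ 0.105  -0.0186  0.0028] turn [ 2.00e-02  3.00e-02 -4.56e+01] t 1.3167 F [0.5 0.7 0. ] pos [ 0.3675 -0.4015  0.2229] open 0.659797343118879
press-rel to pad: x 393.3 y -245.5 z 222.9 mm
shift [ 0.3354 -0.1174  0.0027] turn [ 2.00e-02  3.00e-02 -4.56e+01] t 1.3167 F [0.5 0.7 0. ] pos [ 0.3675 -0.4015  0.2229] open 0.659797343118879
press-rel to pad: x 393.3 y -245.5 z 222.9 mm
shift [ 0.4506 -0.1092  0.0027] turn [ 2.00e-02  3.00e-02 -4.56e+01] t 1.3167 F [0.5 0.7 0. ] pos [ 0.3675 -0.4015  0.2229] open 0.659797343118879
press-rel to pad: x 393.3 y -245.5 z 222.9 mm
```

Emit:
send_rows --motion '[[[0.335, -0.117, 0], [0, 0, -35], -1], [[0.335, -0.117, 0], [0, 0, -35], -1], [[0.335, -0.117, 0], [0, 0, -35], -1], [[0.335, -0.117, 0], [0, 0, -35], -1], [[0.335, -0.117, 0], [0, 0, -35], -1]]'

```text
t: 1.73
tool_pos: [0.3993, -0.1957, 0.223]
tool_rot: [0.661, 0.75, -0.0, 0.001]
ft_force: [0.5, -0.6, 0.5]
opening: 0.283
grip_force: 0.0
```

Run:
```python
from h import *
need([.42,-.05,.22]);need(PAD+[0,0,.175])
```

```text
shift [0.142  0.0388 0.0029] turn [  0.03   0.05 -10.6 ] t 1.7333 F [ 0.5 -0.6  0.5] pos [ 0.3993 -0.1957  0.223 ] open 0.2834120312245277
press-rel to pad: x 207.1 y -152.3 z 223.0 mm
shift [0.2315 0.1116 0.0029] turn [  0.03   0.05 -10.6 ] t 1.7333 F [ 0.5 -0.6  0.5] pos [ 0.3993 -0.1957  0.223 ] open 0.2834120312245277
press-rel to pad: x 207.1 y -152.3 z 223.0 mm
```

Emit:
send_rows --motion '[[[0.142, 0.039, 0], [0, 0, -10.6], -1], [[0.142, 0.039, 0], [0, 0, -10.6], -1], [[0.142, 0.039, 0], [0, 0, -10.6], -1], [[0.23, 0.11, 0], [0, 0, -10.6], -1], [[0.23, 0.11, 0], [0, 0, -10.6], -1]]'

```text
t: 2.15
tool_pos: [0.4573, 0.0012, 0.2232]
tool_rot: [0.592, 0.806, -0.0, 0.001]
ft_force: [0.8, -0.4, 0.3]
opening: 0.005
grip_force: 0.0
```

Run:
```python
from h import *
need(PAD+[0,0,.1])
```

```text
shift [0.0376 0.0366 0.0782] turn [ 0.05  0.09 -0.36] t 2.15 F [ 0.8 -0.4  0.3] pos [0.4573 0.0012 0.2232] open 0.00466679006166834
press-rel to pad: x 37.3 y -36.9 z 223.2 mm
```

Emit:
send_rows --motion '[[[0.04, 0.037, 0.0], [0, 0, -0.4], -1], [[0.04, 0.037, 0.04], [0, 0, -0.4], -1], [[0.04, 0.037, 0.078], [0, 0, -0.4], -1], [[0.04, 0.037, 0.078], [0, 0, -0.4], -1]]'

```text
t: 2.48
tool_pos: [0.4766, 0.0491, 0.1393]
tool_rot: [0.588, 0.809, -0.003, -0.004]
ft_force: [-2.1, -0.7, -1.0]
opening: 0.005
grip_force: 0.0
```

Run:
```python
from h import *
need(PAD)
for cam in("wrist","scene"):
    im,d=snapshot(cam);cv2.imwrite(f"pics/{cam}2.png",cv2.cvtColor(im,cv2.COLOR_RGB2BGR))
    if cam=="wrist": 
        np.save("wd.npy",d);np.save("wi.npy",im)
        c=get_calibration(cam);K=np.array(c["camera_matrix"]);R=cv2.Rodrigues(np.array(c["rvec"],float))[0];t=np.array(c["tvec"]).ravel()
        v,u=np.indices(d.shape);a=(u-K[0,2])/K[0,0];b=(v-K[1,2])/K[1,1];r=np.hypot(a,b)+1e-9
        k=np.where(r<1.4,np.tan(np.minimum(r,1.4))/r,0);W=(np.stack([a*k*d,b*k*d,d],-1)-t)@R
        i=im.astype(int);roi=(d>0)&(np.abs(W[...,0]-.5)<.1)&(np.abs(W[...,1]-.03)<.1)
        for n,m in(("red",roi&(i[...,0]>100)&(i[...,1]<60)&(i[...,2]<70)&(W[...,2]>.035)&(W[...,2]<.055)),("blue",roi&(i[...,2]>i[...,0]+50)&(i[...,2]>i[...,1]+30)&(W[...,2]>.045)&(W[...,2]<.09))):
            Q=W[m]-PAD; print(n,m.sum(),*[np.percentile(Q@x*1e3,[1,5,50,95,99]).round(1) for x in(PX,PY)],np.percentile(W[m][:,2]*1e3,[5,50,95]).round(1)) if m.sum() else print(n,0)
```

```text
shift [-0.0027  0.0048  0.0942] turn [-0.55 -0.16  0.22] t 2.4833 F [-2.1 -0.7 -1. ] pos [0.4766 0.0491 0.1393] open 0.004695497553991088
press-rel to pad: x -2.4 y -3.9 z 139.3 mm
red 1652 [-26.5 -25.1  -5.8  17.   45.8] [-14.5 -13.4   1.   16.8  17.9] [46.5 47.7 48.9]
blue 259 [22.1 22.6 24.3 26.8 27.1] [-12.7  12.8  29.7  44.2  45.6] [52.5 81.2 82.4]
```

View pics/wrist2.png

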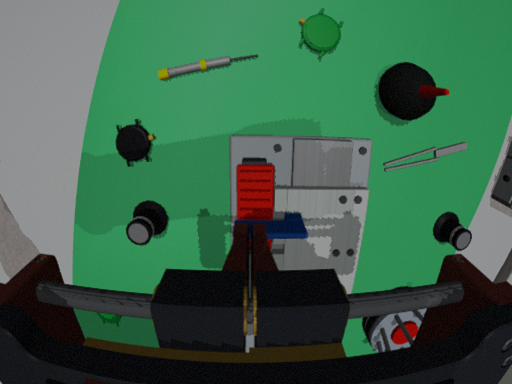

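View pics/scene2.png

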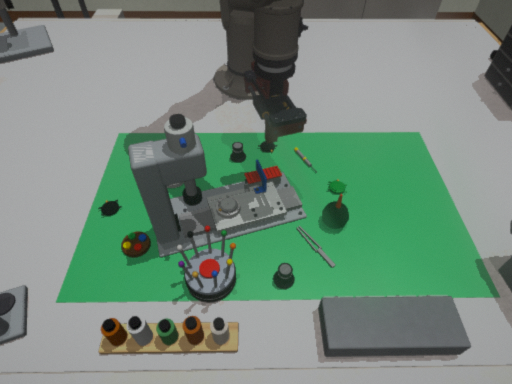

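Wrist: the pad is in mid-picture at (255,190) and the tab at (270,226). The shut fingers come down just behind the tab, clear of other things. Scene: the gripper is above the pad, clear of the press head. The pad fit agrees with the first one to within 2 mm, so I'll go down.

Emit:
send_rows --motion '[[[0, 0.0055, 0.03], [-0.3, 0, 0], -1], [[0, 0.0055, 0.06], [-0.3, 0, 0], -1], [[0, 0.0055, 0.083], [-0.3, 0, 0], -1], [[0, 0.0055, 0.083], [-0.3, 0, 0], -1], [[0, 0.0055, 0.083], [-0.3, 0, 0], -1]]'

```text
t: 3.0
tool_pos: [0.4867, 0.0498, 0.0633]
tool_rot: [0.589, 0.808, 0.002, 0.002]
ft_force: [0.5, -0.3, -0.3]
opening: 0.007
grip_force: 0.0
```

```bash
python3 -c "
from h import *
need(PAD)"
```

```text
shift [ 0.     -0.006   0.0182] turn [ 0.35  0.04 -0.02] t 3.0 F [ 0.5 -0.3 -0.3] pos [0.4867 0.0498 0.0633] open 0.007326174765967248
press-rel to pad: x 0.0 y 5.9 z 63.3 mm
```

Emit:
send_rows --motion '[[[0.002, -0.0045, 0.006], [0, 0, 0], -1], [[0.002, -0.0045, 0.011], [0, 0, 0], -1], [[0.002, -0.0045, 0.015], [0, 0, 0], -1], [[0.002, -0.0045, 0.018], [0, 0, 0], -1], [[0.002, -0.0045, 0.018], [0, 0, 0], -1]]'

```text
t: 3.42
tool_pos: [0.4815, 0.0509, 0.0438]
tool_rot: [0.589, 0.808, 0.002, 0.002]
ft_force: [0.7, -1.4, 2.9]
opening: 0.007
grip_force: 1.5
```

```bash
python3 -c "
from h import *
need(PAD)"
```

```text
shift [-0.0026 -0.0013 -0.0012] turn [0.34 0.02 0.05] t 3.4167 F [ 0.7 -1.4  2.9] pos [0.4815 0.0509 0.0438] open 0.0074940015374872935
press-rel to pad: x -2.6 y 1.3 z 43.8 mm
```

Contact, at about 3 N. I'll press further.

Emit:
send_rows --motion '[[[0, 0, 0.002], [0, 0, 0], -1], [[0, 0, 0.004], [0, 0, 0], -1], [[0, 0, 0.006], [0, 0, 0], -1], [[0, 0, 0.0065], [0, 0, 0], -1], [[0, 0, 0.0065], [0, 0, 0], -1]]'

```text
t: 3.83
tool_pos: [0.4815, 0.051, 0.0373]
tool_rot: [0.589, 0.808, 0.002, 0.002]
ft_force: [0.1, -0.9, 6.6]
opening: 0.008
grip_force: 3.1
```

```bash
python3 -c "
from h import *
need(PAD)"
```

```text
shift [-0.0027 -0.0013 -0.0077] turn [0.33 0.02 0.05] t 3.8333 F [ 0.1 -0.9  6.6] pos [0.4815 0.051  0.0373] open 0.008283177477238376
press-rel to pad: x -2.7 y 1.3 z 37.3 mm
```

Emit:
send_rows --motion '[[[-0.004, 0, 0.0005], [0, 0, 0], -1], [[-0.008, 0, 0.0006], [0, 0, 0], -1], [[-0.012, 0, 0.0006], [0, 0, 0], -1], [[-0.015, 0, 0.0006], [0, 0, 0], -1], [[-0.017, 0, 0.0006], [0, 0, 0], -1]]'

```text
t: 4.25
tool_pos: [0.4867, 0.0381, 0.0372]
tool_rot: [0.588, 0.809, 0.004, 0.001]
ft_force: [-3.9, 9.0, 10.2]
opening: 0.011
grip_force: 5.9
```

```bash
python3 -c "
from h import *
need(PAD)"
```

```text
shift [ 0.0112 -0.0023 -0.0078] turn [ 0.45 -0.18  0.19] t 4.25 F [-3.9  9.  10.2] pos [0.4867 0.0381 0.0372] open 0.011430732858917011
press-rel to pad: x 11.2 y 2.4 z 37.2 mm
```

Emit:
send_rows --motion '[[[-0.002, 0, 0], [0, 0, 0], -1], [[-0.004, 0, 0], [0, 0, 0], -1], [[-0.006, 0, 0], [0, 0, 0], -1], [[-0.008, 0, 0], [0, 0, 0], -1], [[-0.01, 0, 0], [0, 0, 0], -1]]'

```text
t: 4.67
tool_pos: [0.4894, 0.0295, 0.0372]
tool_rot: [0.587, 0.809, 0.004, 0.001]
ft_force: [-3.7, 9.6, 11.3]
opening: 0.007
grip_force: 6.2
```

```bash
python3 -c "
from h import *
need(PAD)"
```

```text
shift [ 0.0202 -0.0022 -0.0077] turn [ 0.44 -0.22  0.24] t 4.6667 F [-3.7  9.6 11.3] pos [0.4894 0.0295 0.0372] open 0.007232666429027135
press-rel to pad: x 20.2 y 2.4 z 37.2 mm
```

Emit:
send_rows --motion '[[[-0.004, 0, 0], [0, 0, 0], -1], [[-0.009, 0, 0], [0, 0, 0], -1], [[-0.014, 0, 0], [0, 0, 0], -1], [[-0.019, 0, 0], [0, 0, 0], -1], [[-0.024, 0, 0], [0, 0, 0], -1]]'

```text
t: 5.08
tool_pos: [0.4966, 0.0069, 0.0372]
tool_rot: [0.587, 0.809, 0.004, 0.0]
ft_force: [-5.5, 10.0, 12.2]
opening: 0.004
grip_force: 6.9
```

Run:
```python
from h import *
need(PAD)
im,d=snapshot("scene");W=cloud("scene",d);i=im.astype(int)
m=(d>0)&(abs(W[...,0]-.51)<.1)&(abs(W[...,1]-0)<.1)&(i[...,2]>i[...,0]+50)&(i[...,2]>i[...,1]+30)&(W[...,2]>.06)&(W[...,2]<.09)
Q=W[m]-PAD;print(len(Q),np.percentile(Q@PX*1e3,[5,50,95]).round(1),np.percentile(Q@PY*1e3,[5,50,95]).round(1))
cv2.imwrite("pics/s3.png",cv2.cvtColor(cv2.resize(im[90:260,120:380],None,fx=3,fy=3),cv2.COLOR_RGB2BGR))
```

```text
shift [ 0.0439 -0.002  -0.0076] turn [ 0.41 -0.24  0.26] t 5.0833 F [-5.5 10.  12.2] pos [0.4966 0.0069 0.0372] open 0.004066957279463396
press-rel to pad: x 43.9 y 2.2 z 37.2 mm
6 [59.1 59.9 60.5] [-5.5  3.5 11.4]
```

View pics/s3.png

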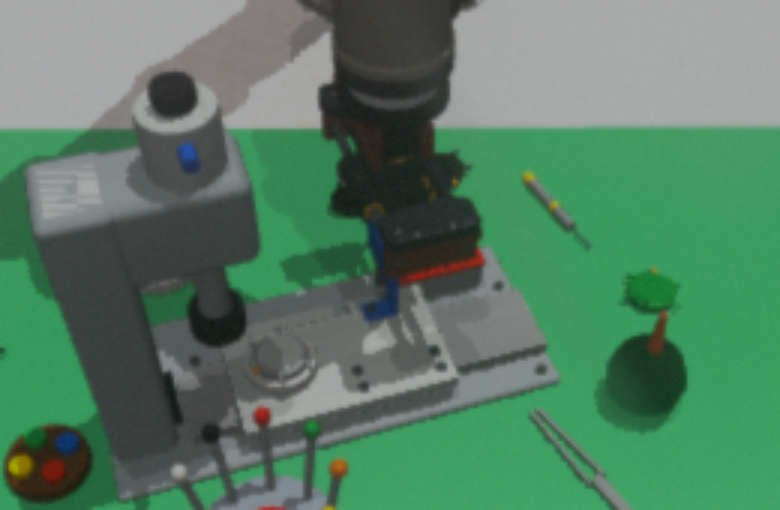

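The crop shows the finger flush against the blue tab at (385,260), pressing the pad down; the watch is seated at (275,355) and the press head is clear. The tab's front face is at 60 mm, so the slide is at about 32 mm. I'll go on past the middle notch.

Emit:
send_rows --motion '[[[-0.004, 0, 0], [0, 0, 0], -1], [[-0.008, 0, 0], [0, 0, 0], -1], [[-0.012, 0, 0], [0, 0, 0], -1], [[-0.015, 0, 0], [0, 0, 0], -1], [[-0.018, 0, 0], [0, 0, 0], -1]]'

```text
t: 5.55
tool_pos: [0.5022, -0.0107, 0.0371]
tool_rot: [0.588, 0.809, 0.004, 0.001]
ft_force: [-3.8, 8.8, 9.5]
opening: 0.0
grip_force: 5.3
```

```bash
python3 -c "
from h import *
need(PAD)"
```

```text
shift [ 0.0624 -0.0019 -0.0076] turn [ 0.41 -0.21  0.23] t 5.55 F [-3.8  8.8  9.5] pos [ 0.5022 -0.0107  0.0371] open 0.0002648089213426903
press-rel to pad: x 62.4 y 2.3 z 37.1 mm
```

Emit:
send_rows --motion '[[[-0.003, 0, -0.001], [0, 0, 0], -1], [[-0.007, 0, -0.002], [0, 0, 0], -1], [[-0.01, 0, -0.003], [0, 0, 0], -1], [[-0.013, 0, -0.005], [0, 0, 0], -1], [[-0.016, 0, -0.007], [0, 0, 0], -1]]'

```text
t: 5.97
tool_pos: [0.506, -0.0279, 0.0427]
tool_rot: [0.588, 0.809, 0.003, 0.0]
ft_force: [-0.6, 2.0, -1.0]
opening: 0.003
grip_force: 0.9
```

```bash
python3 -c "
from h import *
need(PAD)"
```

```text
shift [ 0.0799 -0.0004 -0.0021] turn [ 0.24 -0.17  0.16] t 5.9667 F [-0.6  2.  -1. ] pos [ 0.506  -0.0279  0.0427] open 0.003494071230760862
press-rel to pad: x 79.9 y 0.6 z 42.7 mm
```

Emit:
send_rows --motion '[[[-0.002, 0, 0], [0, 0, 0], -1], [[-0.004, 0, 0], [0, 0, 0], -1], [[-0.005, 0, 0], [0, 0, 0], -1], [[-0.006, 0, 0], [0, 0, 0], -1], [[-0.006, 0, 0], [0, 0, 0], -1]]'

```text
t: 6.38
tool_pos: [0.5068, -0.0303, 0.0431]
tool_rot: [0.587, 0.809, 0.003, -0.001]
ft_force: [-7.0, 14.6, 4.4]
opening: 0.007
grip_force: 7.9
```

```bash
python3 -c "
from h import *
need(PAD)"
```

```text
shift [ 0.0825 -0.0002 -0.0014] turn [ 0.21 -0.34  0.29] t 6.3833 F [-7.  14.6  4.4] pos [ 0.5068 -0.0303  0.0431] open 0.007172788506355016
press-rel to pad: x 82.4 y 0.6 z 43.1 mm
```

Force rose to 16 N, so the slide is on its end stop. I'll back off a few millimetres and go up.

Emit:
send_rows --motion '[[[0.007, 0, 0], [0, 0, 0], -1], [[0.008, 0, -0.005], [0, 0, 0], -1], [[0.008, 0, -0.035], [0, 0, 0], -1], [[0.008, -0.01, -0.07], [0, 0, 0], -1], [[0.008, -0.03, -0.11], [0, 0, 0], -1]]'

```text
t: 6.8
tool_pos: [0.4794, -0.0368, 0.1517]
tool_rot: [0.589, 0.808, 0.003, 0.001]
ft_force: [0.7, -0.4, 1.6]
opening: 0.004
grip_force: 0.0
```

Emit:
send_rows --motion '[[[0.03, -0.03, -0.02], [0, 0, 0], -1], [[0.07, -0.05, -0.02], [0, 0, 0], -1], [[0.1, -0.06, -0.02], [0, 0, 0], -1], [[0.12, -0.06, -0.02], [0, 0, 0], -1], [[0.12, -0.06, -0.02], [0, 0, 0], -1]]'

```text
t: 7.22
tool_pos: [0.3835, 0.0613, 0.1712]
tool_rot: [0.587, 0.81, 0.002, 0.003]
ft_force: [0.2, 0.3, -0.4]
opening: 0.005
grip_force: 0.0
```

Run:
```python
from h import *
need(PAD)
for cam in("top","scene"):
    im,d=snapshot(cam);W=cloud(cam,d);i=im.astype(int)
    roi=(d>0)&(abs(W[...,0]-.5)<.1)&(abs(W[...,1])<.12)
    for n,m in(("blue",(i[...,2]>i[...,0]+50)&(i[...,2]>i[...,1]+30)&(W[...,2]>.06)&(W[...,2]<.09)),("red",(i[...,0]>110)&(i[...,1]<70)&(i[...,2]<80)&(W[...,2]>.03)&(W[...,2]<.055))):
        Q=(W-PAD)[roi&m]
        if len(Q): print(cam,n,len(Q),np.percentile(Q@PX*1e3,[5,50,95]).round(1),np.percentile(Q[:,2]*1e3+45,[10,50,90]).round(1))
    for r in spot_in(cam,"watch_center")[:3]: print(r["p"],w(cam,r["at"]).round(3))
    if cam=="scene": cv2.imwrite("pics/s4.png",cv2.cvtColor(cv2.resize(im[90:260,120:380],None,fx=3,fy=3),cv2.COLOR_RGB2BGR))
```

```text
shift [-0.0428  0.0877  0.1269] turn [0.4  0.09 0.32] t 7.2167 F [ 0.2  0.3 -0.4] pos [0.3835 0.0613 0.1712] open 0.004560955102426178
press-rel to pad: x -42.5 y -88.8 z 171.2 mm
top blue 89 [93.5 95.8 98.4] [76.9 78.7 80.2]
top red 364 [-23.7  10.3  52.3] [43.9 45.3 46.9]
0.6 [0.491 0.215 0.012]
0.57 [ 0.551 -0.319  0.012]
0.56 [ 0.343 -0.196  0.007]
scene blue 50 [94.6 97.4 99.6] [76.4 77.9 78.9]
scene red 156 [-23.2  -6.3  44.6] [42.6 44.1 45.4]
0.73 [0.349 0.048 0.005]
0.65 [ 0.558 -0.32   0.011]
0.64 [0.502 0.214 0.005]
```

View pics/s4.png

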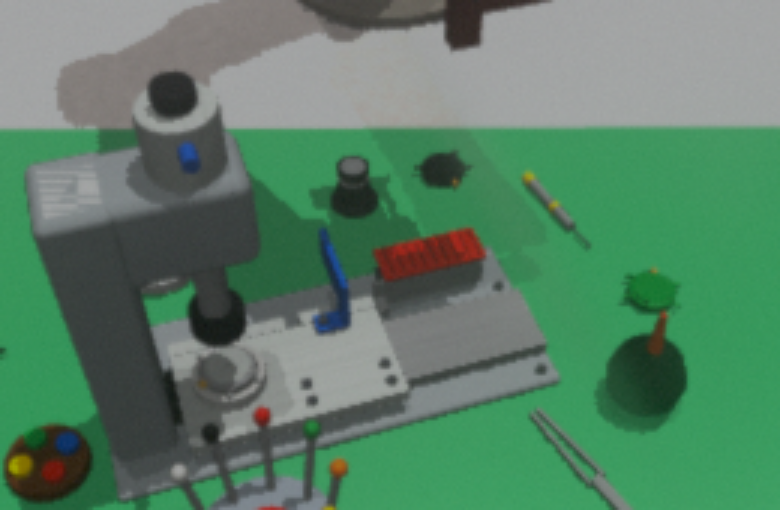

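The slide is fully in: the tab has moved about 72 mm. The pad is back at its starting height with the catch up behind the slide, and the watch is seated at (228,375) under the head.

```bash
python3 -c "
from station import *
print(hand_in())"
```

```text
the job is handed in; nothing more can be done
None
```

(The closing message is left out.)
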